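Eject a pillar candle from its mould

TASK

The cream pillar candle has set in its metal mould. Swing the red keeper arm well aside, away from you, and leave it open; then push the ejector rod home by its blue palm disc, so that the candle is driven right out of the mould and lies in the wooden cradle. Do not touch the candle with the gripper, and leave the other things on the worktop where they are.

Things in the scene. Friction and masses are not known exactly. Their poses are not given: they have to be found in the camera images.
- mould_stand: Fixed candle-demoulding stand, wooden base 310 x 100 x 12 mm. Origin on the worktop under the middle of the mould. Its x axis is the way the candle is driven out (to the robot's left, within 12 degrees), z up, so y points roughly towards the robot. All x, y, z given in mm below are in this frame.
- mouth (a point): Centre of the open mouth of the aluminium tube mould, at x 50, y 0, z 80. The tube is level along x, from x -58 to 50, 65 mm outside and 57 inside diameter (top at z 113); its end plate and brass bushing stand behind it to x -78, z 44 to 116.
- cradle (a point): Point on the middle line of the V-shaped wooden cradle, at x 132, y 0, z 77, where the axis of a candle lying in it runs. The cradle spans x 74 to 190, its board tops at z 72, y +-40; then comes an end stop board, x 194 to 202, up to z 92.
- pillar_candle: Cream pillar candle, 54 mm diameter, 85 long, about 180 g, lying loose in the mould; origin at its centre, x along its axis. At the start its centre is within 3 mm of x 0; it is fully out, past the keeper arm, once its centre is beyond x 108.
- ejector (a joint): Travel in m of the ejector rod along the stand's x: 0 drawn back, 0.134 fully home at its stop, with the candle's centre then driven to about x 120. Starts at 0 to 0.008, slides with about 4 N of friction, stays where left. Its head bears on the candle's rear end within the first 20 mm.
- palm (a point): Centre of the rear face of the blue palm disc (52 mm diameter, 10 thick, upright, square to the rod) on the rod's outer end, at z 80; at x -225 when the rod's travel is 0 and x -91 when home. Push it along the stand's +x.
- keeper (a joint): Angle in rad of the red keeper arm before the mouth: 0 upright, blocking the candle; 0.95 swung aside to its stop. It turns about an axis along x through y 0, z 22, its top moving to -y (away from the robot). Starts at 0 to 0.12, stays where left (friction 0.12 N m). Arm at x 58 to 66, 16 mm wide, 100 long from its axis.
- keeper_pin (a point): Middle of the black pin at the top of the keeper arm (12 mm diameter, sticking out 38 mm along +x over the cradle, x 66 to 108): this point is at x 88, 92 mm from the arm's axis, so at z 114 when upright. Push it sideways from the robot's side, and draw back towards the robot before rising: wall cabinets hang 0.51 m up, from about x 0.6 m on in the robot's frame.
- flowered_bowl: Bystander, to be left alone: patterned cream bowl, 130 mm across, 55 high. Origin at the centre of its underside.
- tumbler: Bystander, to be left alone: clear drinking glass, 76 mm across, 89 high. Origin at the centre of its underside.
- timer: Bystander, to be left alone: white wind-up timer with a dark dial, 66 mm across, 48 high. Origin at the centre of its underside.
- pepper_mill: Bystander, to be left alone: turned wooden pepper mill, 58 mm across, 150 high. Origin at the centre of its underside.
- ramekin: Bystander, to be left alone: cream stoneware ramekin, 61 mm across, 37 high. Origin at the centre of its underside.
- garlic: Bystander, to be left alone: garlic bulb, 50 mm across, 48 high. Origin at the centre of its underside.

How it is judged:
By the outcome, as a careful person would: the job done as asked, in the order asked, and still so for the second after the job is handed in, with the robot touching nothing.
It also fails if it takes over 56 s, if anything falls off the work surface, if the arm or the gripper's body presses on something with over 40 N, if the wrist force passes 120 N, or if a joint passes its speed limit or range.

ROBOT

A 7-joint arm with a two-finger parallel gripper is mounted at the origin on a cart in front of the work surface, level with it; the furniture and walls round the work are solid. World frame = base frame: x ahead of the robot, y to its left, z up, the work surface at z = 0. Lengths are in mm, angles in rad, forces in N, time in s.
With the tool pointing down it reaches from about 350 to 900 mm from the base axis. Payload 8.1 kg.
Tool frame: the origin (TCP) lies midway between the tips of the shut fingers; the grasp point (between the pads) lies 19 mm behind it; z points along the fingers, y is the line along which they close (so a half turn about z gives the same grasp; the last joint's range is limited). The gripper opens to 92 mm and grips with 3 to 60 N. Pads are 19 mm wide; open, the fingers measure 130 mm over their backs; the gripper's body (75 mm by 190 mm) begins 47 mm behind the grasp point.
Start: joints at [-1.422, 0.434, 0.025, 1.573, -0.012, 1.134, -0.075], TCP at [155.745, 605.299, 194.642] pointing down, gripper open.
Joint ranges: [-2.62, 2.62], [-0.44, 2.09], [-1.27, 1.32], [0.08, 2.57], [-1.32, 4.46], [0.12, 2], [-2.74, 2.74]. Speed limits (rad/s): [2.22, 2.22, 3.01, 3.01, 3.14, 3.14, 3.14].

INTERFACE

Orientations are given as a unit quaternion [x, y, z, w].
In Python, from plant import arm, imaging gives the robot as it stands. The module is installed in compiled form; this text tells all that it offers.
- The arm moves only by the tool arm_command, never from a script. Its argument "series" is a list of rows, each an object of numbers: "gripper": the finger opening in m, from 0 to 0.0918; "dx", "dy", "dz": the shift along the world's x, y, z in m; "twist": the turn about the world's z in rad. A call has 1 to 12 rows; each row shifts and turns the commanded pose from where the row before left it; what a row does not reach is not made up. A row lasts 1/12 s, in which the tool goes at most 41.7 mm and 7.16 degrees, less where a joint would pass 70% of its speed; a pose out of reach is approached as far as the arm can. A call is refused whole if a number of a shift passes 0.0417 or a number of a turn 0.125, either way. A call with a gripper value outside its range is refused whole. The fingers move at their own pace and stop on an object; "force" is the grip in N (left out, the last holds). Time passes only in rows, so rows that do not move let the fingers close. It gives the time, the measured TCP pose, the force, the opening and the grip force at its end, in the units of the state.
- arm.sense(): the state, without advancing time (a new reading comes with each control period).
- imaging.capture(name): name is "scene" or "top" or "wrist"; returns a dict with "image" (420x560x3 uint8, red, green, blue), "depth" (420x560 float32, mm along the optical axis (not along the pixel's ray), 0 where there is no reading), "camera_matrix" (3x3 intrinsics, pixels), "R" (3x3) and "t" (3): a world point X has camera coordinates R X + t; the wrist camera has in their place "hand_eye" (4x4, takes a point from camera to tool coordinates, whose origin is the TCP and whose axes are the flange's). Camera axes: x right, y down, z forward; pixel columns grow to the right and rows downward; lengths in mm; the calibration is good to about 2 mm. A picture is of the moment at which its call begins: read the wrist's pose just before it.
- arm.finish_job(): hands the job in; it is judged then, once.
The state is a dict: "time": time; "joints": joint angles; "qd": joint speeds; "effort": joint torques, N m; "position": TCP position; "tool_rot": TCP orientation; "wrist_force": force on the tool from outside, world axes, zero at the start; "wrist_torque": the same for the moment, N m; "grip_width": finger opening in mm; "gripper_force": force on a finger pad.
Only numpy, scipy, OpenCV 4.12 (cv2) and the standard library are available. Lean on these libraries where they do the work, as an engineer would, in place of code of your own. Each camera call takes 0.05 s, during which the arm holds its last target. There are 200 camera calls.

## Working session

There is one attempt and no reset: what is moved stays moved. The work goes in short steps, Python scripts to look and compute and a tool call to move; the robot and the scene stay as the last step left them, time stands still between calls to the robot, and variables do not carry over. Pictures are saved under pics/ and viewed, at most 10 in all, crops included, and the job is handed in when it is done.

Besides the shell and the picture viewer there is one more tool, called as a command line: name --argument value ..., lists and objects as JSON in quotes. arm_command: Moves the arm, as the interface text tells. Its arguments: {"type":"object","properties":{"series":{"type":"array","items":{"type":"object","properties":{"gripper":{"type":"number"},"dx":{"type":"number"},"dy":{"type":"number"},"dz":{"type":"number"},"twist":{"type":"number"}}}},"force":{"type":"number"}},"required":["series"]}

```bash
mkdir -p pics
cat > h.py <<'E'
from plant import arm, imaging
import numpy as np, cv2
def cap(n):
    c=imaging.capture(n); np.savez(f'{n}.npz',**c); return c
def world(c,u,v,d=None):
    d=c['depth'][int(v),int(u)] if d is None else d
    p=np.linalg.inv(c['camera_matrix'])@[u,v,1]*d
    return c['R'].T@(p-c['t'])
E
python3 - <<'E'
from h import *
for n in('scene','top'):
    c=cap(n); cv2.imwrite(f'pics/{n}0.png',c['image'][:,:,::-1]); print(n,c['R'],c['t'])
s=arm.sense();print(s['position'],s['tool_rot'],s['time'],s['grip_width'])
E
```

```text
scene [[-0.52394154 -0.85162318  0.01494065]
 [-0.36219843  0.20688961 -0.90885036]
 [ 0.77090697 -0.48159594 -0.41685464]] [ 309.40870908  270.49994713 1240.53741034]
top [[ 0.01868906 -0.99981451  0.00465442]
 [-0.98207728 -0.01923035 -0.1874951 ]
 [ 0.18754983 -0.0010669  -0.98225451]] [  28.92325569  565.96846424 1266.08380396]
[155.65462628 604.81964147 193.9544719 ] [ 1.25620270e-01  9.92078176e-01 -6.62678994e-04 -2.30436984e-05] 0.1 91.66915892064529
```

View pics/scene0.png

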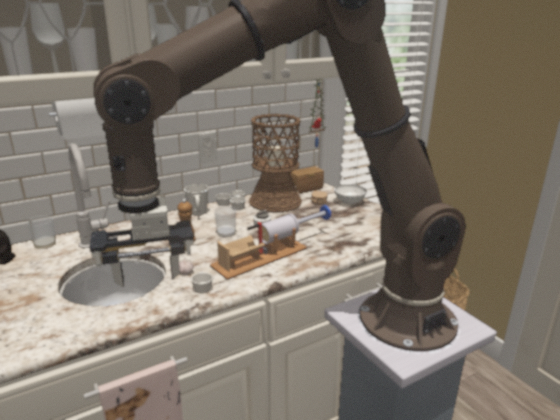

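View pics/top0.png

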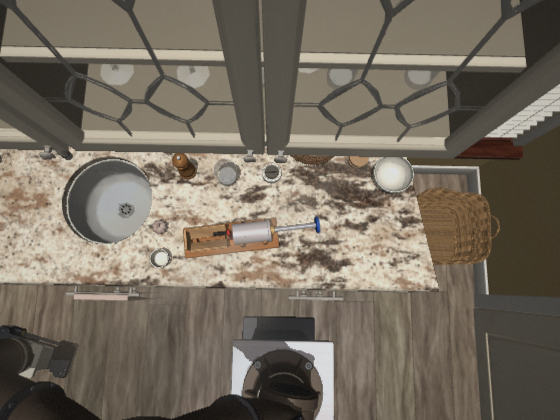

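The top view shows the stand from about (183,250) at the end stop to the palm at (318,225). The keeper is at about (228,230), the timer at (271,172), the tumbler at (227,173) and the ramekin at (161,258). I'll enlarge it to read positions.

Run:
```python
from h import *
c=dict(np.load('top.npz')); im=c['image'][205:270,170:340,::-1]
cv2.imwrite('pics/crop0.png',cv2.resize(im,(782,299),interpolation=cv2.INTER_CUBIC))
print(c['camera_matrix'])
for u,v in[(318,225),(240,233),(260,231),(270,230),(228,230),(271,172),(227,173),(161,258),(190,253)]: print(u,v,world(c,u,v).round(0),c['depth'][v,u])
# top of tube points
D=c['depth']; pts=np.array([world(c,u,v) for v in range(205,260) for u in range(225,330) if D[v,u]>0])
np.save('pts.npy',pts)
b=[(u,v) for v in range(205,250) for u in range(300,340) if int(c['image'][v,u,2])-int(c['image'][v,u,0])>50]
P=np.array([world(c,u,v) for u,v in b]);print('blue',len(b),np.mean(b,0),np.median(P,0),P.min(0),P.max(0))
```

```text
[[409.8349225   0.        273.3319125]
 [  0.        409.8349225 207.7579376]
 [  0.          0.          1.       ]]
318 225 [505. -99.  99.] 1263.987
240 233 [475. 140. 107.] 1250.0583
260 231 [481.  79. 112.] 1246.1907
270 230 [485.  49. 114.] 1244.9808
228 230 [482. 176. 118.] 1240.2134
271 172 [690.  50.  34.] 1361.5294
227 173 [690. 199.  10.] 1385.6884
161 258 [401. 403.   5.] 1335.8989
190 253 [418. 308.  10.] 1334.4854
blue 45 [317.46666667 224.35555556] [507.42823954 -96.80391027  99.6687699 ] [ 317.83042107 -103.59881995   84.73833988] [ 531.13853458   41.15244268 1349.59822014]
```

View pics/crop0.png

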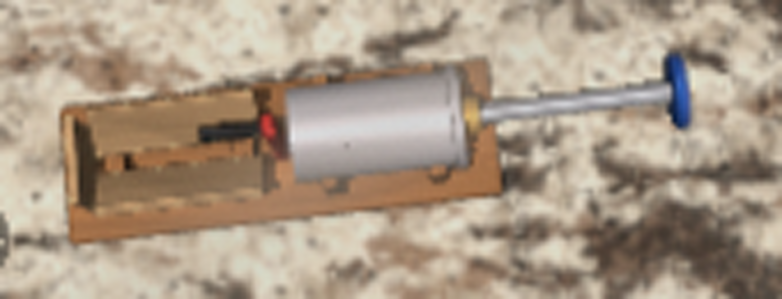

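```bash
cat >> h.py <<'E'
def onz(c,u,v,z):
    r=c['R'].T@np.linalg.inv(c['camera_matrix'])@[u,v,1]; o=-c['R'].T@c['t']
    return o+r*(z-o[2])/r[2]
E
python3 - <<'E'
from h import *
c=dict(np.load('top.npz'))
q=lambda x,y,z:onz(c,170+x/4.6,205+y/4.6,z).round(1)
print('rod',q(490,110.5,80),q(660,95,80)); print('mouth',q(290,133,80),'disc',q(678,90,80), q(688,89,80))
print('base',q(72,242,12),q(500,192,12),q(487,58,12))
print('pin',q(200,132,114),q(258,129,114))
p=np.load('pts.npy'); t=p[(p[:,2]>90)&(p[:,2]<125)&(p[:,1]<148)&(p[:,1]>50)]
# fit ridge circle
from scipy.optimize import least_squares
f=lambda a:np.hypot(t[:,0]-a[0]-a[1]*(t[:,1]-100),(t[:,2]-a[2]))-32.5
r=least_squares(f,[480,0,80],loss='soft_l1');print(r.x,len(t),np.abs(r.fun).mean())
E
```

```text
rod [492.8  28.5  80. ] [505.7 -86.9  80. ]
mouth [474.9 163.7  80. ] disc [509.4 -99.1  80. ] [ 510.2 -106.    80. ]
base [403. 321.  12.] [444.1  19.8  12. ] [540.2  30.7  12. ]
pin [470.2 219.7 114. ] [472.9 181.6 114. ]
[ 4.84229545e+02 -1.41975674e-01  7.88186351e+01] 624 1.7142646660760175
```

arm_command --series '[{"dx":0.0213,"dy":-0.034,"twist":0.032,"gripper":0},{"dx":0.0213,"dy":-0.034,"twist":0.032},{"dx":0.0213,"dy":-0.034,"twist":0.032},{"dx":0.0213,"dy":-0.034,"twist":0.032},{"dx":0.0213,"dy":-0.034,"twist":0.032},{"dx":0.0213,"dy":-0.034,"twist":0.032},{"dx":0.0213,"dy":-0.034,"twist":0.032},{"dx":0.0213,"dy":-0.034,"twist":0.032},{"dx":0.0213,"dy":-0.034,"twist":0.032},{"dx":0.0213,"dy":-0.034,"twist":0.032},{"dx":0.0213,"dy":-0.034,"twist":0.032},{"dx":0.0213,"dy":-0.034,"twist":0.032}]'

```text
$.series[0]: bad value
```

arm_command --series '[{},{},{}]'

```text
$.series[0]: bad value
```

Run:
```python
from h import *
s=arm.sense();print(s['position'],s['tool_rot'],s['time'],s['grip_width'],s['wrist_force'])
c=imaging.capture('wrist');np.savez('wrist.npz',**c,p=s['position'],q=s['tool_rot'])
cv2.imwrite('pics/w1.png',c['image'][:,:,::-1])
```

```text
[155.65462628 604.81964147 193.9544719 ] [ 1.25620270e-01  9.92078176e-01 -6.62678994e-04 -2.30436984e-05] 0.1 91.66915892064529 [0.33427121 0.47185733 0.24467739]
```

View pics/w1.png

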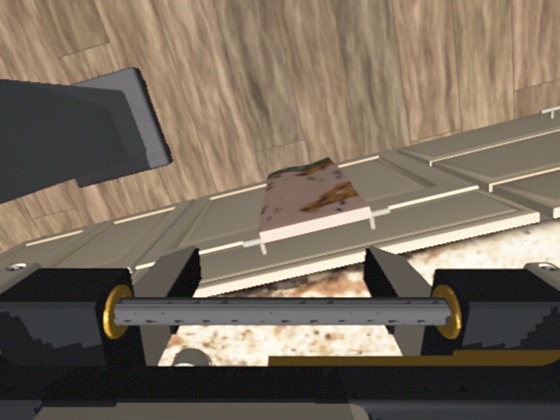

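The move was refused, so the arm is still at the start. The wrist picture shows only the counter edge below. Each row probably needs all its fields.

arm_command --series '[{"dx":0.0213,"dy":-0.034,"dz":0,"twist":0.032,"gripper":0},{"dx":0.0213,"dy":-0.034,"dz":0,"twist":0.032,"gripper":0},{"dx":0.0213,"dy":-0.034,"dz":0,"twist":0.032,"gripper":0},{"dx":0.0213,"dy":-0.034,"dz":0,"twist":0.032,"gripper":0},{"dx":0.0213,"dy":-0.034,"dz":0,"twist":0.032,"gripper":0},{"dx":0.0213,"dy":-0.034,"dz":0,"twist":0.032,"gripper":0},{"dx":0.0213,"dy":-0.034,"dz":0,"twist":0.032,"gripper":0},{"dx":0.0213,"dy":-0.034,"dz":0,"twist":0.032,"gripper":0},{"dx":0.0213,"dy":-0.034,"dz":0,"twist":0.032,"gripper":0},{"dx":0.0213,"dy":-0.034,"dz":0,"twist":0.032,"gripper":0},{"dx":0.0213,"dy":-0.034,"dz":0,"twist":0.032,"gripper":0},{"dx":0.0213,"dy":-0.034,"dz":0,"twist":0.032,"gripper":0}]'

```text
time: 1.15
position: [411.9, 195.4, 194.7]
tool_rot: [-0.067, 0.998, 0.0, 0.0]
wrist_force: [0.5, 0.5, -0.5]
grip_width: 16.4
gripper_force: 0.0
```

Run:
```python
from h import *
s=arm.sense();print(s['position'])
c=imaging.capture('wrist');np.savez('wrist.npz',**c,p=s['position'],q=s['tool_rot'])
cv2.imwrite('pics/w2.png',c['image'][:,:,::-1]); print(c['hand_eye'].round(2))
```

```text
[411.88151543 195.39512912 194.74147709]
[[  -0.     -0.95   -0.31   85.39]
 [   1.     -0.      0.     -0.47]
 [  -0.     -0.31    0.95 -189.32]
 [   0.      0.      0.      1.  ]]
```

View pics/w2.png

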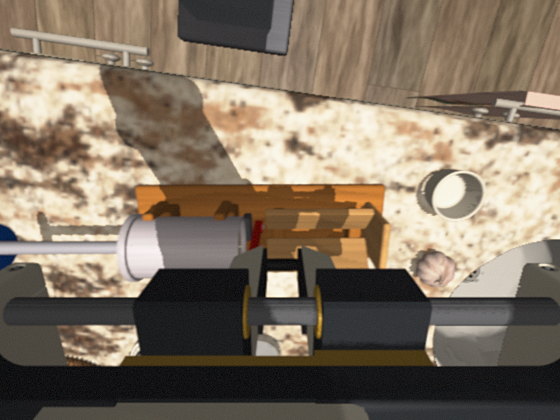

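```bash
cat >> h.py <<'E'
from scipy.spatial.transform import Rotation as Ro
def wristfix(c):
    T=np.eye(4);T[:3,:3]=Ro.from_quat(c['q']).as_matrix();T[:3,3]=c['p']
    M=np.linalg.inv(T@c['hand_eye']);c['R']=M[:3,:3];c['t']=M[:3,3];return c
O=np.array([482.3,114,0]);X=np.array([-.133,.991,0]);Y=np.array([-.991,-.133,0])
def st(p): d=np.array(p)-O; return np.round([d@X,d@Y,d[2]],1)
def wd(x,y,z): return (O+x*X+y*Y+[0,0,z]).round(1)
E
python3 - <<'E'
from h import *
c=wristfix(dict(np.load('wrist.npz')))
for n,u,v,z in[('mouth edge near',246,218,85),('plate near',122,218,85),('base corner L',136,186,12),('base corner R',384,186,12),('keeper',257,230,90),('stop end top',386,208,92)]:
    print(n,st(onz(c,u,v,z)),st(world(c,u,v)) )
I=c['image'].astype(int);m=(I[...,0]-I[...,1]>90)&(I[...,0]-I[...,2]>80)
v,u=np.nonzero(m);P=[st(world(c,a,b)) for a,b in zip(u,v) if 100<b<260 and 240<a<275 and c['depth'][b,a]>0];print(len(P),np.median(P,0) if P else 0,u.min(),u.max())
D=c['depth'];p=np.array([world(c,a,b) for b in range(205,275) for a in range(150,240) if D[b,a]>0])
s=np.array([st(a) for a in p]);s=s[(s[:,2]>60)&(s[:,2]<118)]
from scipy.optimize import least_squares
r=least_squares(lambda a:np.hypot(s[:,1]-a[0]-a[1]*s[:,0],s[:,2]-a[2])-32.5,[0,0,80],loss='soft_l1');print('axis y0,slope,z',r.x,len(s),abs(r.fun).mean())
E
```

```text
mouth edge near [53.3 35.3 85. ] [46.9 16.  32.1]
plate near [-72.3  35.4  85. ] [-118.5    4.3   -0.4]
base corner L [-88.1  50.3  12. ] [-88.5  50.1  11.2]
base corner R [214.4  50.1  12. ] [215.2  49.4   9.4]
keeper [64.6 24.3 90. ] [61.3  8.7 51.8]
stop end top [191.7  48.2  92. ] [224.5  17.4  -1.6]
1 [64.1  4.8 42.4] 260 260
axis y0,slope,z [1.47446275e+00 9.24197678e-04 7.89140108e+01] 4821 0.793760763493507
```

The frame fits (tube axis within 1.5 mm, slope about 0), and the fingers are on the robot's side of the pin at x 90. I'll lower them and push.

arm_command --series '[{"dx":0.0,"dy":0.002,"dz":-0.028,"twist":0,"gripper":0},{"dx":0.0,"dy":0,"dz":-0.028,"twist":0,"gripper":0},{"dx":0.0,"dy":0,"dz":-0.028,"twist":0,"gripper":0},{"dx":0.0,"dy":0,"dz":-0.028,"twist":0,"gripper":0},{"dx":0.0149,"dy":0.002,"dz":0,"twist":0,"gripper":0},{"dx":0.0149,"dy":0.002,"dz":0,"twist":0,"gripper":0},{"dx":0.0099,"dy":0.0013,"dz":0,"twist":0,"gripper":0},{"dx":0.0099,"dy":0.0013,"dz":0,"twist":0,"gripper":0},{"dx":0.0099,"dy":0.0013,"dz":0,"twist":0,"gripper":0},{"dx":0.0099,"dy":0.0013,"dz":0,"twist":0,"gripper":0}]'

```text
time: 2.03
position: [481.0, 208.6, 82.7]
tool_rot: [-0.066, 0.998, 0.0, -0.0]
wrist_force: [-1.9, 0.6, 0.2]
grip_width: 0.5
gripper_force: 0.6
```

arm_command --series '[{"dx":0.0099,"dy":0.0013,"dz":0,"twist":0,"gripper":0},{"dx":0.0099,"dy":0.0013,"dz":0,"twist":0,"gripper":0},{"dx":0.0099,"dy":0.0013,"dz":0,"twist":0,"gripper":0},{"dx":0.0099,"dy":0.0013,"dz":0,"twist":0,"gripper":0},{"dx":0.005,"dy":0.0007,"dz":-0.004,"twist":0,"gripper":0},{"dx":0.004,"dy":0.0006,"dz":-0.008,"twist":0,"gripper":0},{"dx":0.002,"dy":0.0003,"dz":-0.004,"twist":0,"gripper":0},{"dx":0.0,"dy":0,"dz":0,"twist":0,"gripper":0}]'

```text
time: 2.7
position: [530.6, 214.9, 65.1]
tool_rot: [-0.066, 0.998, -0.0, -0.001]
wrist_force: [0.6, 0.1, 0.2]
grip_width: 0.7
gripper_force: 0.0
```

```bash
python3 -c "
from h import *
s=arm.sense();print(st(s['position']),s['wrist_force'])"
```

```text
[ 93.6 -61.3  65.1] [0.64614439 0.10422575 0.19866669]
```

arm_command --series '[{"dx":0.003,"dy":0.0004,"dz":0,"twist":0,"gripper":0},{"dx":0.003,"dy":0.0004,"dz":0,"twist":0,"gripper":0}]'

```text
time: 2.87
position: [537.1, 216.1, 66.6]
tool_rot: [-0.066, 0.998, -0.0, -0.0]
wrist_force: [0.3, 0.6, 0.1]
grip_width: -0.0
gripper_force: 0.0
```

Run:
```python
from h import *
s=arm.sense();print(st(s['position']),s['wrist_force'])
c=cap('top');i=c['image'][195:255,175:265,::-1]
d=cap('scene');j=d['image'][190:280,200:320,::-1]
cv2.imwrite('pics/k1.png',np.hstack([cv2.resize(i,(390,260),interpolation=2),cv2.resize(j,(347,260),interpolation=2)]))
```

```text
[ 93.9 -67.9  66.6] [0.34649628 0.63731038 0.0684226 ]
```

View pics/k1.png

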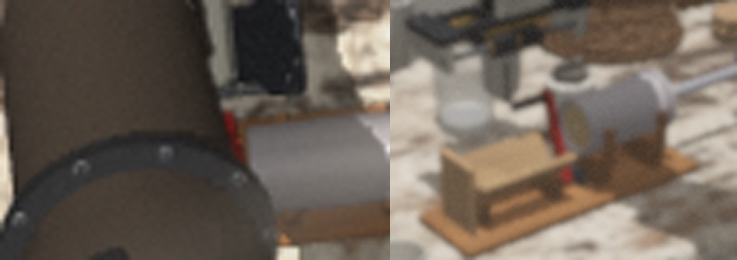

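Run:
```python
from h import *
c=dict(np.load('scene.npz'));I=c['image'].astype(int)
m=(I[...,0]-I[...,1]>60)&(I[...,0]-I[...,2]>60)
P=np.array([st(world(c,u,v)) for v,u in zip(*np.nonzero(m)) if 200<v<262 and 240<u<275])
P=P[(abs(P[:,0]-62)<20)&(P[:,2]>20)];print(len(P));print(P[::max(1,len(P)//20)])
cv2.imwrite('pics/k2.png',cv2.resize(c['image'][185:265,215:295,::-1],(600,600),interpolation=2))
for x in (515,525,535,545): 
  u=200+(x-390)/2.89; v=190+(104-(x-520)*.1)/2.89; print(u,v,st(world(c,u,v)))
```

```text
29
[[ 65.3  -9.1  80.4]
 [ 64.1 -10.8  75.8]
 [ 66.1  -8.1  74.1]
 [ 59.9 -11.3  70.8]
 [ 63.9 -11.2  68.6]
 [ 62.6  -7.7  69.6]
 [ 64.5 -10.5  65.6]
 [ 61.4  -9.5  65. ]
 [ 65.8  -8.7  63.2]
 [ 64.5  -5.2  64.3]
 [ 56.9 -10.5  59.6]
 [ 62.7  -7.7  59.1]
 [ 57.4  -9.8  56.6]
 [ 63.9  -6.2  56.6]
 [ 58.5  -8.3  54. ]
 [ 64.8  -4.9  53.9]
 [ 61.8  -3.8  53.4]
 [ 57.9   1.2  33. ]
 [ 61.8   1.2  30.7]
 [ 61.    5.4  32.2]
 [ 66.7   2.5  29.3]
 [ 62.6   2.1  27.8]
 [ 60.1   4.   27.7]
 [ 58.5   7.1  28.6]
 [ 65.2   5.7  26.6]
 [ 62.9   7.8  26.8]
 [ 59.2   8.1  25.7]
 [ 67.    8.1  24.7]
 [ 61.2   5.5  21.7]]
243.25259515570934 226.159169550173 [104.9 -25.2 113. ]
246.71280276816609 225.81314878892732 [ 91.6 -26.  109.9]
250.17301038062283 225.46712802768167 [ 81.2 -22.3 109.5]
253.6332179930796 225.12110726643598 [ 63.7 -28.6 103.1]
```

View pics/k2.png

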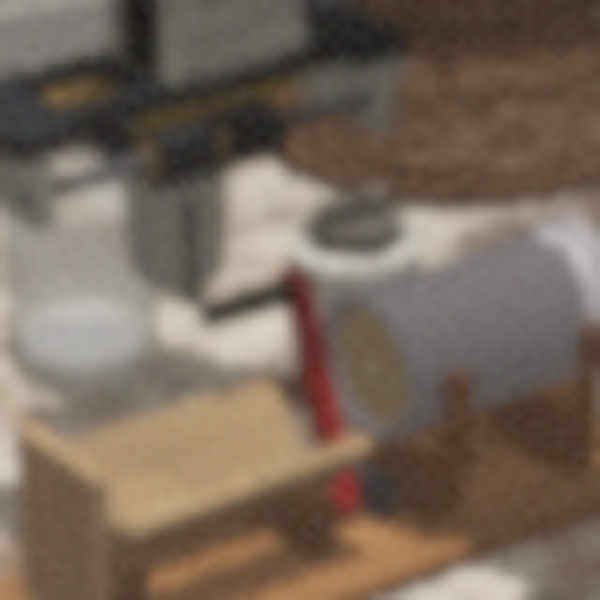

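Run:
```python
from h import *
c=dict(np.load('scene.npz'))
def pr(p): q=c['camera_matrix']@(c['R']@p+c['t']); return ((q[:2]/q[2]-[215,185])*7.5).round(0)
s=arm.sense();print('tcp',s['position'],pr(s['position']),pr(s['position']+[0,0,30]))
for n,p in dict(mouthtop=(50,0,113),mouthbot=(50,0,48),stoptop=(202,40,92),stoptop2=(202,-40,92),pin66=(66,-25,111),pin108=(108,-25,111)).items(): print(n,pr(wd(*p)))
for y in(200,250,290):
  for x in (150,175,200): print(x,y,st(world(c,215+x/7.5,185+y/7.5)))
```

```text
tcp [537.91307017 216.23723599  66.91696174] [177. 364.] [175. 300.]
mouthtop [357. 294.]
mouthbot [358. 434.]
stoptop [ 99. 486.]
stoptop2 [-11. 409.]
pin66 [290. 288.]
pin108 [206. 315.]
150 200 [113.1 -55.9 152.8]
175 200 [ 97.5 -61.3 146.6]
200 200 [ 89.  -55.6 146.3]
150 250 [111.9 -59.1 128.8]
175 250 [102.4 -55.  127.6]
200 250 [ 90.8 -53.9 124.7]
150 290 [  34.4 -180.7   41.3]
175 290 [104.5 -52.6 110.8]
200 290 [ 88.7 -57.9 104.2]
```

Run:
```python
from h import *
c=dict(np.load('scene.npz'));D=c['depth'];s=arm.sense()
# point cloud near the tool, in stand frame
P=np.array([st(world(c,u,v)) for v in range(195,240) for u in range(228,250) if D[v,u]>0])
t=st(s['position']);print('tcp',t)
Q=P[(abs(P[:,0]-t[0])<30)&(abs(P[:,1]-t[1])<25)&(P[:,2]>55)]
for a in range(60,180,10):
    k=Q[(Q[:,2]>=a)&(Q[:,2]<a+10)]
    print(a,len(k),k[:,0].min() if len(k) else'',k[:,0].max() if len(k) else'',k[:,1].mean() if len(k) else'')
# wrist cloud from before: finger lowest
w=wristfix(dict(np.load('wrist.npz')));D=w['depth'];T=np.array([w['p']])
A=np.array([world(w,u,v)-w['p'] for v in range(200,400,2) for u in range(180,400,2) if D[v,u]>0])
A=A[(abs(A[:,0])<30)&(abs(A[:,1])<40)];h=np.histogram(A[:,2],np.arange(-60,120,10));print(h)
```

```text
tcp [ 93.9 -68.7  66.9]
60 0   
70 0   
80 0   
90 1 91.4 91.4 -63.4
100 13 83.5 107.2 -60.68461538461539
110 36 75.3 113.7 -62.00277777777777
120 36 76.9 113.3 -61.83055555555557
130 38 72.7 114.5 -62.05263157894737
140 44 77.3 116.1 -62.654545454545456
150 25 77.8 114.7 -61.70400000000001
160 6 114.9 123.4 -67.43333333333334
170 6 122.7 123.8 -70.31666666666666
(array([  0,   0,   0,   0,   0,   0,   0,   0,   0,  65, 163, 149, 107,
       106,  31,  49,  45]), array([-60, -50, -40, -30, -20, -10,   0,  10,  20,  30,  40,  50,  60,
        70,  80,  90, 100, 110]))
```

The real fingertips end about 34 mm above the reported TCP, so they rode over the pin, and the keeper sits at about 0.27 rad. I'll sidestep past the pin's end, draw back towards the robot, and redo the push lower.

arm_command --series '[{"dx":-0.002,"dy":0.016,"dz":0,"twist":0,"gripper":0},{"dx":-0.002,"dy":0.016,"dz":0,"twist":0,"gripper":0},{"dx":-0.002,"dy":0.016,"dz":0,"twist":0,"gripper":0},{"dx":-0.026,"dy":-0.0035,"dz":0,"twist":0,"gripper":0},{"dx":-0.026,"dy":-0.0035,"dz":0,"twist":0,"gripper":0},{"dx":-0.026,"dy":-0.0035,"dz":0,"twist":0,"gripper":0},{"dx":-0.026,"dy":-0.0035,"dz":0,"twist":0,"gripper":0},{"dx":-0.026,"dy":-0.0035,"dz":0,"twist":0,"gripper":0},{"dx":0.002,"dy":-0.016,"dz":0,"twist":0,"gripper":0},{"dx":0.002,"dy":-0.016,"dz":0,"twist":0,"gripper":0},{"dx":0.002,"dy":-0.016,"dz":0,"twist":0,"gripper":0},{"dx":0,"dy":0,"dz":0,"twist":0,"gripper":0}]'

```text
time: 3.97
position: [407.5, 195.6, 67.0]
tool_rot: [-0.065, 0.998, -0.0, 0.0]
wrist_force: [-0.3, -0.6, -0.4]
grip_width: 0.5
gripper_force: 0.0
```

Run:
```python
from h import *
s=arm.sense();t=st(s['position']);print(t,s['wrist_force'])
c=cap('scene');D=c['depth']
P=np.array([st(world(c,u,v)) for v in range(180,290) for u in range(190,290) if D[v,u]>0])
Q=P[(abs(P[:,0]-t[0])<30)&(abs(P[:,1]-t[1])<20)&(P[:,2]>55)]
for a in range(60,180,8):
    k=Q[(Q[:,2]>=a)&(Q[:,2]<a+8)]; print(a,len(k),k[:,:2].min(0) if len(k) else'',k[:,:2].max(0) if len(k) else'')
cv2.imwrite('pics/k3.png',cv2.resize(c['image'][185:285,195:295,::-1],(600,600),interpolation=2))
```

```text
[90.8 63.3 67. ] [-0.34268119 -0.57321319 -0.42788809]
60 0  
68 0  
76 0  
84 0  
92 0  
100 11 [82.8 68.3] [99.6 77.3]
108 26 [77.2 50.5] [107.2  75.3]
116 32 [76.8 54.3] [111.4  78. ]
124 31 [72.4 50.8] [110.2  75.4]
132 41 [71.  52.5] [111.4  76.4]
140 36 [71.5 54.1] [112.   76.5]
148 28 [72.6 54.6] [113.2  77. ]
156 6 [109.9  67.8] [119.9  76. ]
164 7 [117.  46.] [120.6  82.3]
172 8 [117.7  50.4] [120.6  77.6]
```

View pics/k3.png

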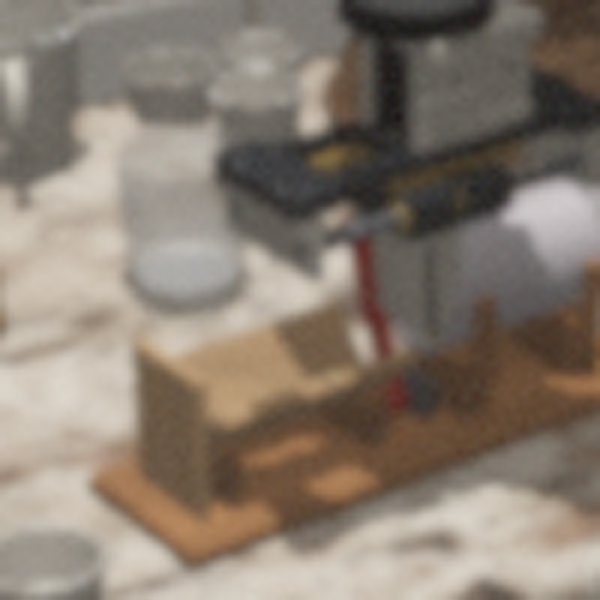

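The keeper is at about 0.27 rad, and the fingers (bottom at z about 102 for a reported 67) are back on the robot's side. I'll lower and push again.

arm_command --series '[{"dx":0,"dy":0.001,"dz":-0.01,"twist":0,"gripper":0},{"dx":0,"dy":0.001,"dz":-0.011,"twist":0,"gripper":0},{"dx":0.0149,"dy":0.002,"dz":0,"twist":0,"gripper":0},{"dx":0.0149,"dy":0.002,"dz":0,"twist":0,"gripper":0},{"dx":0.0149,"dy":0.002,"dz":0,"twist":0,"gripper":0},{"dx":0.0149,"dy":0.002,"dz":0,"twist":0,"gripper":0},{"dx":0.0099,"dy":0.0013,"dz":0,"twist":0,"gripper":0},{"dx":0.0099,"dy":0.0013,"dz":0,"twist":0,"gripper":0},{"dx":0.0099,"dy":0.0013,"dz":0,"twist":0,"gripper":0},{"dx":0.0099,"dy":0.0013,"dz":0,"twist":0,"gripper":0}]'

```text
time: 4.85
position: [505.7, 213.9, 45.1]
tool_rot: [-0.066, 0.998, -0.0, -0.001]
wrist_force: [-3.4, -0.6, -2.8]
grip_width: 0.1
gripper_force: 1.8
```

arm_command --series '[{"dx":0.008,"dy":0.001,"dz":0,"twist":0,"gripper":0},{"dx":0.005,"dy":0.0007,"dz":0,"twist":0,"gripper":0},{"dx":0.004,"dy":0.0005,"dz":-0.004,"twist":0,"gripper":0},{"dx":0.003,"dy":0.0004,"dz":-0.004,"twist":0,"gripper":0},{"dx":0,"dy":0,"dz":0,"twist":0,"gripper":0}]'

```text
time: 5.27
position: [526.2, 216.3, 36.9]
tool_rot: [-0.066, 0.998, -0.0, -0.001]
wrist_force: [-3.9, -0.4, -1.8]
grip_width: 0.5
gripper_force: 1.9
```

```bash
cat > k.py <<'E'
from h import *
s=arm.sense();t=st(s['position']);print(t,s['wrist_force'],s['time'])
c=cap('scene');I=c['image'].astype(int)
m=(I[...,0]-I[...,1]>60)&(I[...,0]-I[...,2]>60)
P=np.array([st(world(c,u,v)) for v,u in zip(*np.nonzero(m)) if 190<v<275 and 220<u<290])
P=P[(abs(P[:,0]-62)<12)&(P[:,2]>30)&(P[:,1]<15)]
print(len(P),'angle',np.median(np.arctan2(-P[:,1],P[:,2]-22)),'furthest',P[P[:,1].argmin()])
E
python3 k.py
```

```text
[ 95.5 -57.1  36.9] [-3.87918494 -0.37395633 -1.79900994] 5.2667
4 angle -0.26405127191918576 furthest [61.6  0.9 30.5]
```

arm_command --series '[{"dx":0.003,"dy":0.0004,"dz":0,"twist":0,"gripper":0},{"dx":0.003,"dy":0.0004,"dz":0,"twist":0,"gripper":0},{"dx":0,"dy":0,"dz":0,"twist":0,"gripper":0}]'

```text
time: 5.57
position: [526.6, 216.2, 36.6]
tool_rot: [-0.066, 0.998, -0.001, -0.005]
wrist_force: [-21.0, -3.9, 10.0]
grip_width: -0.1
gripper_force: 10.4
```

Force rose to 21 N, so the keeper is at its stop. I'll draw back, then rise.

arm_command --series '[{"dx":-0.008,"dy":-0.001,"dz":0,"twist":0,"gripper":0},{"dx":-0.004,"dy":-0.0005,"dz":0.014,"twist":0,"gripper":0},{"dx":-0.01,"dy":-0.0014,"dz":0,"twist":0,"gripper":0},{"dx":-0.022,"dy":-0.003,"dz":0,"twist":0,"gripper":0},{"dx":-0.022,"dy":-0.003,"dz":0,"twist":0,"gripper":0},{"dx":-0.022,"dy":-0.003,"dz":0,"twist":0,"gripper":0},{"dx":-0.022,"dy":-0.003,"dz":0,"twist":0,"gripper":0},{"dx":-0.022,"dy":-0.003,"dz":0,"twist":0,"gripper":0},{"dx":0,"dy":0,"dz":0.03,"twist":0,"gripper":0},{"dx":0,"dy":0,"dz":0.03,"twist":0,"gripper":0}]'

```text
time: 6.4
position: [398.5, 198.6, 111.5]
tool_rot: [-0.066, 0.998, -0.001, -0.001]
wrist_force: [1.7, -0.1, 0.4]
grip_width: 0.3
gripper_force: 0.0
```

arm_command --series '[{"dx":0.0118,"dy":-0.035,"dz":0,"twist":0,"gripper":0},{"dx":0.0118,"dy":-0.035,"dz":0,"twist":0,"gripper":0},{"dx":0.0118,"dy":-0.035,"dz":0,"twist":0,"gripper":0},{"dx":0.0118,"dy":-0.035,"dz":0,"twist":0,"gripper":0},{"dx":0.0118,"dy":-0.035,"dz":0,"twist":0,"gripper":0},{"dx":0.0118,"dy":-0.035,"dz":0,"twist":0,"gripper":0},{"dx":0.0118,"dy":-0.035,"dz":0,"twist":0,"gripper":0},{"dx":0.0118,"dy":-0.035,"dz":0,"twist":0,"gripper":0},{"dx":0.0118,"dy":-0.035,"dz":0,"twist":0,"gripper":0},{"dx":0.0118,"dy":-0.035,"dz":0,"twist":0,"gripper":0},{"dx":0,"dy":0,"dz":0,"twist":0,"gripper":0}]'

```text
time: 7.32
position: [520.7, -159.6, 112.6]
tool_rot: [-0.062, 0.998, -0.003, 0.002]
wrist_force: [-0.7, -0.1, 0.6]
grip_width: 0.7
gripper_force: 0.0
```

Run:
```python
from h import *
s=arm.sense();print(st(s['position']),s['time'])
c=cap('top');i=c['image'][190:270,175:355,::-1]
d=cap('scene');j=d['image'][190:280,200:370,::-1]
cv2.imwrite('pics/k4.png',np.vstack([cv2.resize(i,(650,289),interpolation=2),cv2.resize(j,(650,300),interpolation=2)]))
P=[(u,v) for v in range(200,250) for u in range(215,228)]
for v in range(205,225,2): print([tuple(st(world(c,u,v))) for u in(215,220,224)])
```

```text
[-276.2   -1.7  112.6] 7.3167
[(np.float64(107.5), np.float64(-114.5), np.float64(-2.0)), (np.float64(90.8), np.float64(-112.4), np.float64(-1.3)), (np.float64(77.1), np.float64(-110.3), np.float64(1.8))]
[(np.float64(107.7), np.float64(-106.9), np.float64(1.8)), (np.float64(91.8), np.float64(-106.4), np.float64(-4.9)), (np.float64(78.6), np.float64(-105.3), np.float64(-7.2))]
[(np.float64(108.5), np.float64(-100.6), np.float64(-0.5)), (np.float64(92.1), np.float64(-99.1), np.float64(-2.7)), (np.float64(78.8), np.float64(-97.6), np.float64(-2.9))]
[(np.float64(99.7), np.float64(-78.0), np.float64(79.5)), (np.float64(83.7), np.float64(-75.6), np.float64(82.7)), (np.float64(71.5), np.float64(-74.6), np.float64(80.3))]
[(np.float64(99.6), np.float64(-70.6), np.float64(84.7)), (np.float64(85.0), np.float64(-70.5), np.float64(76.1)), (np.float64(72.5), np.float64(-69.2), np.float64(75.4))]
[(np.float64(110.6), np.float64(-80.7), np.float64(-2.8)), (np.float64(94.0), np.float64(-78.9), np.float64(-3.2)), (np.float64(80.8), np.float64(-77.5), np.float64(-4.0))]
[(np.float64(110.9), np.float64(-73.4), np.float64(-0.1)), (np.float64(93.9), np.float64(-70.9), np.float64(3.5)), (np.float64(80.8), np.float64(-69.5), np.float64(2.6))]
[(np.float64(111.1), np.float64(-66.1), np.float64(3.3)), (np.float64(94.9), np.float64(-64.8), np.float64(-0.2)), (np.float64(81.3), np.float64(-62.6), np.float64(4.1))]
[(np.float64(112.1), np.float64(-60.0), np.float64(-0.2)), (np.float64(95.9), np.float64(-58.7), np.float64(-3.6)), (np.float64(82.4), np.float64(-56.7), np.float64(-0.8))]
[(np.float64(112.9), np.float64(-53.6), np.float64(-2.3)), (np.float64(96.0), np.float64(-51.2), np.float64(1.1)), (np.float64(82.0), np.float64(-48.4), np.float64(9.1))]
```

View pics/k4.png

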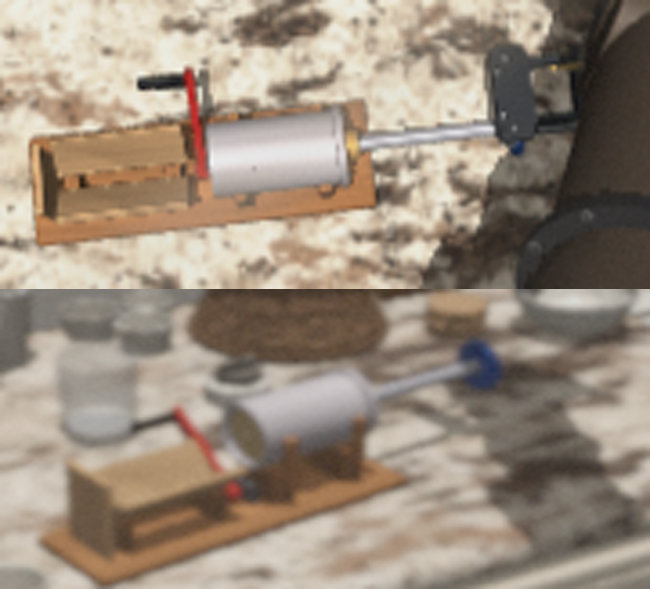

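The keeper is fully open (pin at y about -74), with nothing else disturbed. Next I lower behind the palm disc.

arm_command --series '[{"dx":-0.003,"dy":0,"dz":-0.026,"twist":0,"gripper":0},{"dx":0,"dy":0,"dz":-0.026,"twist":0,"gripper":0},{"dx":0,"dy":0,"dz":-0.025,"twist":0,"gripper":0},{"dx":-0.0013,"dy":0.0099,"dz":0,"twist":0,"gripper":0},{"dx":-0.0013,"dy":0.0099,"dz":0,"twist":0,"gripper":0},{"dx":-0.0013,"dy":0.0099,"dz":0,"twist":0,"gripper":0},{"dx":-0.0011,"dy":0.0079,"dz":0,"twist":0,"gripper":0},{"dx":-0.0011,"dy":0.0079,"dz":0,"twist":0,"gripper":0},{"dx":-0.0011,"dy":0.0079,"dz":0,"twist":0,"gripper":0}]'

```text
time: 8.17
position: [509.2, -97.2, 36.1]
tool_rot: [-0.066, 0.998, -0.001, 0.001]
wrist_force: [1.4, -6.3, -3.2]
grip_width: 0.5
gripper_force: 2.9
```

```bash
python3 -c "
from h import *
s=arm.sense();print(st(s['position']),s['wrist_force'],s['tool_rot'])"
```

```text
[-212.8    1.4   36.1] [ 1.36736051 -6.32592487 -3.21570927] [-6.60878474e-02  9.97812615e-01 -7.19226574e-04  1.36517373e-03]
```

arm_command --series '[{"dx":-0.0011,"dy":0.0079,"dz":0,"twist":0,"gripper":0},{"dx":-0.0011,"dy":0.0079,"dz":0,"twist":0,"gripper":0},{"dx":-0.0011,"dy":0.0079,"dz":0,"twist":0,"gripper":0},{"dx":-0.0011,"dy":0.0079,"dz":0,"twist":0,"gripper":0},{"dx":-0.0011,"dy":0.0079,"dz":0,"twist":0,"gripper":0},{"dx":-0.0011,"dy":0.0079,"dz":0,"twist":0,"gripper":0},{"dx":-0.0011,"dy":0.0079,"dz":0,"twist":0,"gripper":0},{"dx":-0.0011,"dy":0.0079,"dz":0,"twist":0,"gripper":0},{"dx":-0.0011,"dy":0.0079,"dz":0,"twist":0,"gripper":0},{"dx":-0.0011,"dy":0.0079,"dz":0,"twist":0,"gripper":0},{"dx":-0.0008,"dy":0.0059,"dz":0,"twist":0,"gripper":0}]'

```text
time: 9.08
position: [497.5, -12.0, 36.0]
tool_rot: [-0.066, 0.998, -0.0, 0.001]
wrist_force: [1.3, -6.9, -3.5]
grip_width: 0.3
gripper_force: 3.3
```

arm_command --series '[{"dx":-0.0007,"dy":0.005,"dz":0,"twist":0,"gripper":0},{"dx":-0.0005,"dy":0.004,"dz":0,"twist":0,"gripper":0},{"dx":0,"dy":0,"dz":0,"twist":0,"gripper":0}]'

```text
time: 9.33
position: [496.2, -2.4, 36.0]
tool_rot: [-0.067, 0.998, -0.0, 0.001]
wrist_force: [0.4, -1.8, -0.9]
grip_width: 0.4
gripper_force: 0.8
```

```bash
python3 -c "
from h import *
s=arm.sense();print(st(s['position']),s['wrist_force'],s['tool_rot'])"
```

```text
[-117.2    1.7   36. ] [ 0.36042306 -1.82761871 -0.87667644] [-6.65494666e-02  9.97782212e-01 -5.91730410e-05  1.34997718e-03]
```

Now at -117; I'll push gently on to the stop.

arm_command --series '[{"dx":-0.0004,"dy":0.003,"dz":0,"twist":0,"gripper":0},{"dx":-0.0004,"dy":0.003,"dz":0,"twist":0,"gripper":0},{"dx":0,"dy":0,"dz":0,"twist":0,"gripper":0}]'

```text
time: 9.58
position: [495.4, 2.9, 35.9]
tool_rot: [-0.066, 0.998, -0.0, 0.001]
wrist_force: [-0.2, -3.5, 1.4]
grip_width: 0.7
gripper_force: 1.7
```

arm_command --series '[{"dx":-0.0004,"dy":0.003,"dz":0,"twist":0,"gripper":0},{"dx":-0.0004,"dy":0.003,"dz":0,"twist":0,"gripper":0},{"dx":0,"dy":0,"dz":0,"twist":0,"gripper":0}]'

```text
time: 9.83
position: [495.2, 4.2, 36.0]
tool_rot: [-0.064, 0.998, -0.002, 0.002]
wrist_force: [2.0, -20.2, 1.9]
grip_width: 0.5
gripper_force: 10.1
```

The force rose to 20 N at TCP x about -110.6, so the rod is at its stop. Backing off.

arm_command --series '[{"dx":0.0014,"dy":-0.01,"dz":0,"twist":0,"gripper":0},{"dx":0.0027,"dy":-0.02,"dz":0,"twist":0,"gripper":0},{"dx":0.0027,"dy":-0.02,"dz":0,"twist":0,"gripper":0},{"dx":0.0027,"dy":-0.02,"dz":0,"twist":0,"gripper":0},{"dx":-0.02,"dy":-0.02,"dz":0.025,"twist":0,"gripper":0},{"dx":-0.02,"dy":-0.02,"dz":0.025,"twist":0,"gripper":0},{"dx":-0.02,"dy":-0.02,"dz":0.025,"twist":0,"gripper":0},{"dx":0,"dy":0,"dz":0,"twist":0,"gripper":0},{"dx":0,"dy":0,"dz":0,"twist":0,"gripper":0}]'

```text
time: 10.58
position: [443.9, -121.7, 111.6]
tool_rot: [-0.065, 0.998, 0.0, 0.002]
wrist_force: [0.6, 0.7, -0.4]
grip_width: 0.2
gripper_force: 0.0
```

Run:
```python
from h import *
s=arm.sense();print(st(s['position']),s['wrist_force'],s['time'])
c=cap('top');i=c['image'][150:280,140:350,::-1]
d=cap('scene');j=d['image'][190:280,200:370,::-1]
cv2.imwrite('pics/k5.png',np.vstack([cv2.resize(i,(485,300),interpolation=2),cv2.resize(j,(485,257),interpolation=2)]))
P=np.array([st(world(c,u,v)) for v in range(215,260) for u in range(180,230)])
Q=P[(P[:,2]>95)&(P[:,2]<115)&(abs(P[:,1])<15)];print(len(Q),np.percentile(Q[:,0],[0,2,50,98,100]),Q[:,2].max())
```

```text
[-228.5   69.4  111.6] [ 0.60316483  0.69197981 -0.41044657] 10.5833
276 [ 70.8   74.3  119.15 161.55 197.1 ] 109.2
```

View pics/k5.png

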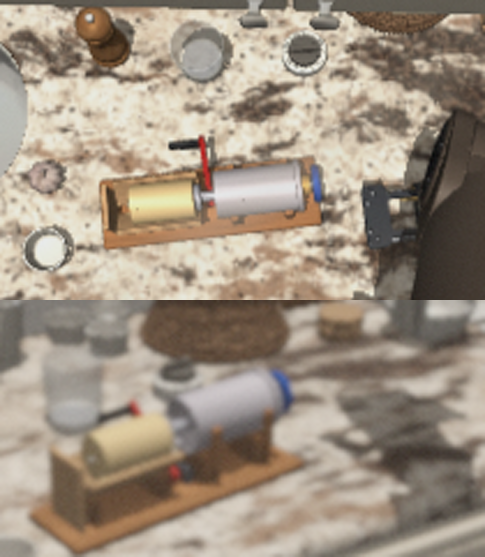

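The candle lies in the cradle, spanning x about 74 to 162 (centre about 119). The keeper is open, the palm is home, and the bystanders are untouched.

```bash
python3 -c "
from plant import arm
print(arm.finish_job())"
```

```text
the job is handed in; nothing more can be done
None
```

The job is handed in: the keeper arm is swung fully open, the ejector rod is home at its stop, the candle lies in the cradle (centre about x 119), and the other things look undisturbed. The first keeper push slipped over the pin and had to be redone lower.

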